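Shut the sample vials and hold the hold-down plate over its posts

ROBOT

A 7-joint arm with a two-finger parallel gripper is mounted at the origin on the work surface; the furniture and walls round the work are solid. World frame = base frame: x ahead of the robot, y to its left, z up, the work surface at z = 0. Lengths are in m, angles in rad, forces in N, time in s.
With the tool pointing down it reaches from about 0.425 to 0.925 m from the base axis. Payload 6.8 kg.
Tool frame: the origin (TCP) lies on the centre line of the jaws, within the pads' length; the fingertips stand ahead of it and the grasp point (between the pads) lies 11 mm behind it (r.tcp_to_tips is the z of the fingertips in the tool frame, in m); z points along the fingers, y is the line along which they close (so a half turn about z gives the same grasp; the last joint's range is limited). The gripper opens to 85 mm and grips with 20 to 120 N. Pads are 22 mm wide; open, the fingers measure 114 mm over their backs; the gripper's body (76 mm by 85 mm) begins 54 mm behind the grasp point. The pads swing forward as they close: fully open they stand 13 mm farther back than shut.
Start: joints at [1.212, 0.477, 0.022, 1.555, -0.011, 1.109, -0.083], TCP at [0.168, -0.654, 0.239] pointing down, gripper open.
Joint ranges: [-2.96, 2.96], [-0.34, 2.1], [-1.41, 1.46], [0.24, 2.44], [-1.37, 4.51], [0.17, 1.92], [-2.96, 2.96]. Speed limits (rad/s): [2.39, 2.39, 3.14, 3.14, 3.14, 3.14, 3.14].

INTERFACE

Orientations are given as a rotation vector (axis times angle).
In Python, from bench import r, optics gives the robot as it stands.
- The arm moves only by the shell command python3 -m creep 'ROWS' [FORCE]. ROWS is a JSON object whose one key "rows" holds a list of rows, each a list of 7 numbers: the shift along the tool's x, y, z in units of 25 mm (1.0 is 25 mm), then the turn, a rotation vector about the tool's x, y, z in units of 8 degrees (1.0 is 8 degrees), then the finger opening in mm, from 0 to 85.4. A call has 1 to 10 rows; each row is the pose to reach, as a shift and turn from the pose commanded when the call began, along the tool's axes at that moment; what a row does not reach only later rows make up. A row lasts 1/8 s, in which the tool goes at most 62.5 mm and 10.7 degrees, less where a joint would pass 70% of its speed; a pose out of reach is approached as far as the arm can. A call with a gripper value outside its range is refused whole. The fingers move at their own pace and stop on an object; FORCE is the grip in N (left out, the last holds). Time passes only in rows, so rows that repeat a pose let the fingers close. It gives the time, the measured TCP pose, the force, the opening and the grip force at its end, in the units of the state.
- r.get_obs(): the state, without advancing time (a new reading comes with each control period).
- optics.grab_frame(name): name is "side" or "top"; returns a dict with "color" (480x640x3 uint8, blue, green, red), "K" (3x3 intrinsics, pixels), "R" (3x3) and "t" (3): a world point X has camera coordinates R X + t. Camera axes: x right, y down, z forward; pixel columns grow to the right and rows downward; lengths in m; the calibration is good to about 2 mm. A picture is of the moment at which its call begins. There is no depth.
- r.hand_in(): hands the job in; it is judged then, once.
The state is a dict: "clock": time; "joints": joint angles; "qvel": joint speeds; "tau": joint torques, N m; "tcp_pos": TCP position; "orientation": TCP orientation; "contact_force": force on the tool from outside, world axes, zero at the start; "moment": the same for the moment, N m; "grip_width": finger opening in m; "gripper_force": force on a finger pad.
Only numpy, scipy, OpenCV 4.12 (cv2) and the standard library are available. Lean on these libraries where they do the work, as an engineer would, in place of code of your own. Each camera call takes 0.05 s, during which the arm holds its last target. There are 200 camera calls.

TASK

In the three-vial holder on the mixer two of the flip caps are still standing open: press them shut until they snap home. Then pick up the aluminium hold-down plate by its black handle and hold it level, hovering about a finger's breadth (15 mm) above the three steel posts round the holder, each of its three holes in line over the threaded hole of its post (narrow end over the single post), so that I can slip the pad under it and start the screws. Finish while still holding it there; do not let the plate touch the mixer or the vials on the way, and leave the other things on the bench where they are.

Things in the scene. Friction and masses are not known exactly. Their poses are not given: they have to be found in the camera images.
- mixer: orbital mixer fixed to the bench, white housing 170 x 216 x 52 mm (x, y, z); origin under its centre, +z up, -x its front ledge with display and knob. A platform centred at x = +20 mm carries a grey vial holder (48 x 134 mm, top 105 mm above the bench) with three wells at y = -46, 0, +46 mm, and three upright hexagonal steel posts 13 mm thick
- post0 (a point): centre of the top of the post at the mixer's +y end, +x side, with a 6 mm threaded hole; 146 mm above the bench, mixer frame (42, 76) mm. Post tops stand 6.5 mm above the tops of shut caps; axes of the mixer
- post1 (a point): the same for the post at the +y end, -x side, mixer frame (-2, 76) mm
- post2 (a point): the same for the single post at the -y end, mixer frame (20, -76) mm
- cover_plate: the loose aluminium hold-down plate, 5 mm thick, 176 mm long in its y, about 0.19 kg, lying flat on the bench, handle up. Origin on its underside midway between its two ends, +z up; from y = -44 to +88 mm it is 64 mm wide (x), from y = -88 to -44 mm only 30 mm wide. Three through holes of 10 mm match the three posts
- plate_grip (a point): centre of the bar of the plate's black bridge handle, near its centre of mass, plate frame (0, 10, 29.5) mm. The bar is 13 mm thick (plate x), 90 mm long (plate y) and 15 mm high, with 17 mm of free space between it and the plate. Axes of the plate
- hole0 (a point): centre of the plate's hole that belongs over post0, on the underside; plate frame (22, 76, 0) mm
- hole1 (a point): the same for post1; plate frame (-22, 76, 0) mm
- hole2 (a point): the same for post2, in the narrow end; plate frame (0, -76, 0) mm
- vial_a: vial a: a white plastic sample vial, 29 mm across and 60 mm high, standing firmly in one of the wells of the holder (which one varies); origin at the centre of its underside, 75 mm above the bench; its axes are the mixer's
- vial_a_hinge (a point): middle of vial_a's cap hinge, at rim height (135 mm above the bench) on the vial's +x side; axes of the mixer. The cap is a white disc 32 mm across, 4.5 mm thick; when shut its centre lies 17 mm from the hinge towards the mixer's -x, its top 4.5 mm above the hinge, and an 8 mm thumb tab ends 39 mm from the hinge
- vial_a_cap (a joint): hinged cap of vial_a, rad: 0 = shut and snapped (under 0.06 counts as shut), 1.57 = upright, 2.1 = leaning back as far as it goes. It stays where it is left; near 0.13 rad a snap bead resists (2 N at the front edge, 4 to 5 N at the middle), then holds it shut. An open cap's outside faces the mixer's +x: push it over from behind towards -x, then press down on top
- vial_b: vial b: a white plastic sample vial, 29 mm across and 60 mm high, standing firmly in one of the wells of the holder (which one varies); origin at the centre of its underside, 75 mm above the bench; its axes are the mixer's
- vial_b_hinge (a point): middle of vial_b's cap hinge, at rim height (135 mm above the bench) on the vial's +x side; axes of the mixer. The cap is a white disc 32 mm across, 4.5 mm thick; when shut its centre lies 17 mm from the hinge towards the mixer's -x, its top 4.5 mm above the hinge, and an 8 mm thumb tab ends 39 mm from the hinge
- vial_b_cap (a joint): hinged cap of vial_b, rad: 0 = shut and snapped (under 0.06 counts as shut), 1.57 = upright, 2.1 = leaning back as far as it goes. It stays where it is left; near 0.13 rad a snap bead resists (2 N at the front edge, 4 to 5 N at the middle), then holds it shut. An open cap's outside faces the mixer's +x: push it over from behind towards -x, then press down on top
- vial_c: vial c: a white plastic sample vial, 29 mm across and 60 mm high, standing firmly in one of the wells of the holder (which one varies); origin at the centre of its underside, 75 mm above the bench; its axes are the mixer's
- vial_c_hinge (a point): middle of vial_c's cap hinge, at rim height (135 mm above the bench) on the vial's +x side; axes of the mixer. The cap is a white disc 32 mm across, 4.5 mm thick; when shut its centre lies 17 mm from the hinge towards the mixer's -x, its top 4.5 mm above the hinge, and an 8 mm thumb tab ends 39 mm from the hinge
- vial_c_cap (a joint): hinged cap of vial_c, rad: 0 = shut and snapped (under 0.06 counts as shut), 1.57 = upright, 2.1 = leaning back as far as it goes. It stays where it is left; near 0.13 rad a snap bead resists (2 N at the front edge, 4 to 5 N at the middle), then holds it shut. An open cap's outside faces the mixer's +x: push it over from behind towards -x, then press down on top
- screwdriver: a small screwdriver with a red handle, 157 mm long, lying on the bench; a bystander; origin under its centre
- white_jar: a white jar with a blue screw lid, 59 mm across, 49 mm high; a bystander; origin under its centre
- multimeter: an orange pocket multimeter, 62 x 120 x 40 mm; a bystander; origin under its centre
- marker: a black marker pen, 127 mm long; a bystander; origin under its centre
Mind the look-alikes: they are no part of the job. What is shaped like the cover_plate but green or yellow is not meant.

How it is judged:
By the outcome, as a careful person would: the job done as asked, in the order asked, and still so for the second after the job is handed in, while the arm keeps its last pose, push and grip.
It also fails if it takes over 61 s, if anything falls off the work surface, if the arm or the gripper's body presses on something with over 40 N, if the wrist force passes 120 N, or if a joint passes its speed limit or range.

## Working session

There is one attempt and no reset: what is moved stays moved. The work goes in short steps, Python scripts to look and compute and a shell command to move; the robot and the scene stay as the last step left them, time stands still between calls to the robot, and variables do not carry over. Pictures are saved under pics/ and viewed, at most 10 in all, crops included, and the job is handed in when it is done.

```bash
mkdir -p pics; ls
python3 - <<'E'
from bench import r, optics
import cv2,numpy as np
for n in("top","side"):
    f=optics.grab_frame(n); cv2.imwrite(f"pics/{n}0.png",f["color"]); np.savez(f"{n}0.npz",**f)
    print(n,f["K"].tolist(),(-f["R"].T@f["t"]).round(3),f["R"].round(3).tolist())
o=r.get_obs(); print(o["tcp_pos"],o["orientation"],o["clock"],r.tcp_to_tips)
E
```

```text
pics
top [[531.9719558375787, 0.0, 316.95038592277274], [0.0, 531.9719558375787, 243.07597068345467], [0.0, 0.0, 1.0]] [-0.678 -0.364  1.713] [[0.415, -0.91, 0.011], [-0.706, -0.33, -0.627], [0.574, 0.252, -0.779]]
side [[519.2213723911868, 0.0, 310.99238713603074], [0.0, 519.2213723911868, 238.70391445122638], [0.0, 0.0, 1.0]] [ 0.099 -1.168  1.074] [[0.963, -0.267, 0.02], [-0.138, -0.556, -0.82], [0.23, 0.787, -0.573]]
[ 0.16739168 -0.65338887  0.23840317] [-3.11529120e+00 -3.92770441e-01  5.12120747e-04] 0.1 0.008
```

View pics/top0.png

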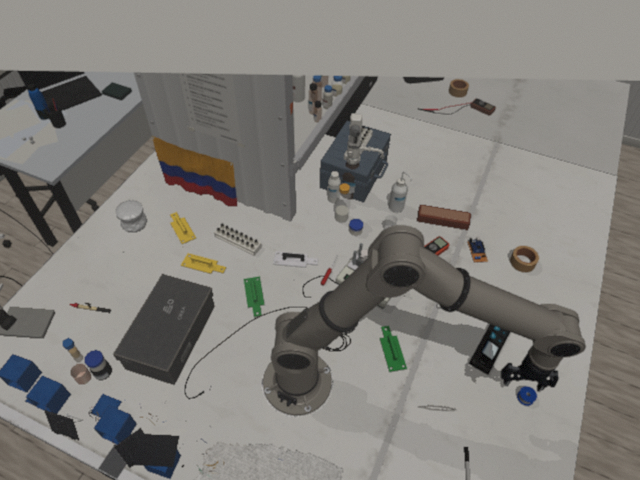

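View pics/side0.png

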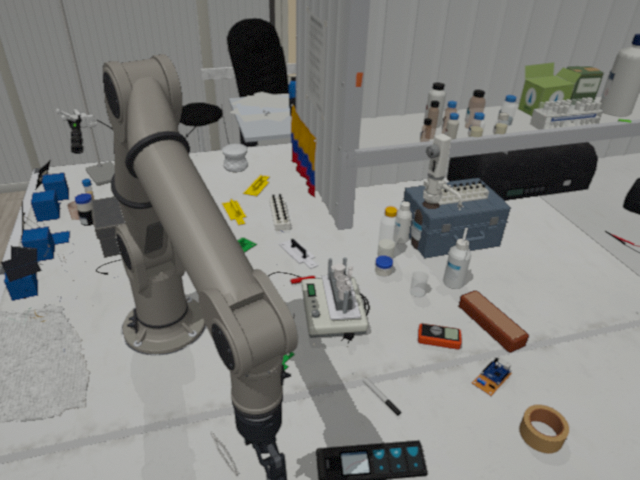

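The top view shows the white/silver plate with black handle at about (295,260). Look-alikes are green ones at (254,295) and (392,348), and yellow ones at (204,264) and (181,227). The side view shows the same plate at (299,250) and the mixer at (337,300). In the top view the arm hides most of the mixer, so I'll take a close crop.

```bash
cat > h.py <<'E'
import numpy as np,cv2
from scipy.spatial.transform import Rotation as Ro
def ray(f,u,v):
    c=-f["R"].T@f["t"]; d=f["R"].T@np.linalg.inv(f["K"])@np.array([u,v,1.]); return c,d/np.linalg.norm(d)
def onz(f,u,v,z):
    c,d=ray(f,u,v); return c+d*(z-c[2])/d[2]
def proj(f,X):
    p=(f["R"]@np.atleast_2d(X).T+np.asarray(f["t"]).reshape(3,1)); p=f["K"]@p; return (p[:2]/p[2]).T
def tri(f,a,g,b):
    A=0;B=0
    for F,p in((f,a),(g,b)):
        c,d=ray(F,*p); M=np.eye(3)-np.outer(d,d); A=A+M; B=B+M@c
    return np.linalg.solve(A,B)
E
python3 - <<'E'
from h import *
s=np.load("side0.npz");t=np.load("top0.npz")
print("plate side",onz(s,299,252,0.005),"top",onz(t,295,260,0.005))
print("mixer",onz(s,340,312,0.05), proj(t,onz(s,340,312,0.05)))
a=cv2.resize(s["color"][235:350,272:377],None,fx=5,fy=5,interpolation=cv2.INTER_CUBIC)
b=cv2.resize(t["color"][235:315,260:310],None,fx=5,fy=5,interpolation=cv2.INTER_CUBIC)
im=np.zeros((575,800,3),np.uint8); im[:, :525]=a; im[:400,530:780]=b
cv2.imwrite("pics/c0.png",im)
E
```

```text
plate side [0.4664651  0.23347067 0.005     ] top [0.46283254 0.23269435 0.005     ]
mixer [ 0.49291657 -0.13469109  0.05      ] [[385.01357385 279.76078665]]
```

View pics/c0.png

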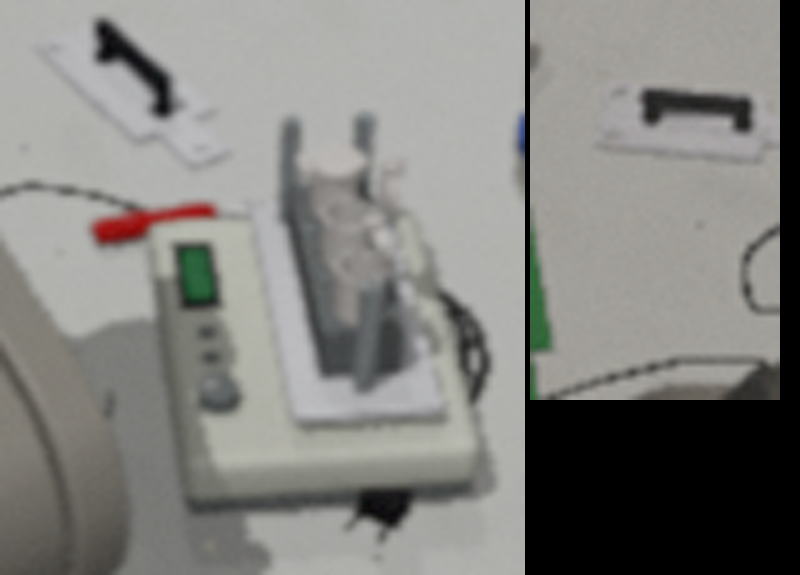

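The crop shows the silver plate, black handle up, narrow end towards the mixer. The mixer's display faces the robot and its two-post end is the far one. The far vial looks shut; the near two look open. I'll move the arm clear to see better.

```bash
cat >> h.py <<'E'
def to(*pts,yaw=None):
    "print shifts (units) in current tool frame for world points; from measured pose"
    from bench import r
    o=r.get_obs(); R=Ro.from_rotvec(o["orientation"]).as_matrix()
    print("t",o["clock"],"tcp",np.round(o["tcp_pos"],4),"xaxis",R[:,0].round(3),"yaxis",R[:,1].round(3),"z",R[:,2].round(3),"q",np.round(o["joints"],2),"F",np.round(o["contact_force"],1))
    for p in pts: print(p,((R.T@(np.array(p)-o["tcp_pos"]))/.025).round(2))
E
python3 - <<'E'
from h import *
t=np.load("top0.npz")
print("cabinet foot",onz(t,290,217,0),onz(t,160,190,0))
to((.5,-.4,.33),(.55,-.2,.33),(.5,.1,.33),(.45,.25,.33))
E
```

```text
cabinet foot [0.66493144 0.35530114 0.        ] [5.63201843e-01 9.53013376e-01 2.22044605e-16]
t 0.1 tcp [ 0.1674 -0.6534  0.2384] xaxis [ 0.969  0.248 -0.   ] yaxis [ 0.248 -0.969 -0.002] z [-0.001  0.002 -1.   ] q [ 1.21  0.48  0.02  1.56 -0.01  1.11 -0.08] F [ 0.1 -0.1  0.1]
(0.5, -0.4, 0.33) [15.4  -6.52 -3.65]
(0.55, -0.2, 0.33) [ 19.33 -13.78  -3.64]
(0.5, 0.1, 0.33) [ 20.37 -25.9   -3.62]
(0.45, 0.25, 0.33) [ 19.92 -32.2   -3.61]
```

```bash
python3 -m creep '{"rows":[[2,-1,-3.6,0,0,0,0],[15.4,-6.5,-3.6,0,0,0,0],[15.4,-6.5,-3.6,0,0,0,0],[15.4,-6.5,-3.6,0,0,0,0],[15.4,-6.5,-3.6,0,0,0,0],[15.4,-6.5,-3.6,0,0,0,0],[19.3,-13.8,-3.6,0,0,0,0],[19.3,-13.8,-3.6,0,0,0,0],[19.3,-13.8,-3.6,0,0,0,0],[19.3,-13.8,-3.6,0,0,0,0]]}'
python3 -c "
from h import *
to((.52,0,.33),(.48,.15,.33),(.43,.25,.33))"
```

```text
clock: 1.35
tcp_pos: [0.5422, -0.2148, 0.3286]
orientation: [-3.117, -0.393, 0.001]
contact_force: [1.2, -0.7, -0.2]
grip_width: 0.0001
gripper_force: 0.0
t 1.35 tcp [ 0.5422 -0.2148  0.3286] xaxis [ 0.969  0.248 -0.   ] yaxis [ 0.248 -0.969 -0.   ] z [-0. -0. -1.] q [ 0.45  0.27 -0.22  1.66  0.06  1.23 -1.11] F [ 1.2 -0.7 -0.2]
(0.52, 0, 0.33) [ 1.27 -8.54 -0.06]
(0.48, 0.15, 0.33) [  1.21 -14.75  -0.05]
(0.43, 0.25, 0.33) [  0.26 -19.12  -0.05]
```

```bash
python3 -m creep '{"rows":[[1.2,-8.5,0,0,0,0,0],[1.2,-8.5,0,0,0,0,0],[1.2,-8.5,0,0,0,0,0],[1.2,-8.5,0,0,0,0,0],[1.2,-14.7,0,0,0,0,0],[1.2,-14.7,0,0,0,0,0],[1.2,-14.7,0,0,0,0,0],[0.3,-19,0,0,0,0,0],[0.3,-19,0,0,0,0,0],[0.3,-19,0,0,0,0,0]]}'
python3 - <<'E'
from bench import r, optics
from h import *
for n in("top","side"):
    f=optics.grab_frame(n); np.savez(f"{n}1.npz",**f)
    if n=="top": a=f["color"]
    else: b=f["color"]
to((.43,.25,.33))
x=cv2.resize(a[200:330,300:460],None,fx=3.75,fy=3.75,interpolation=cv2.INTER_CUBIC)
im=np.zeros((600,800,3),np.uint8); im[:x.shape[0],:x.shape[1]]=x
im[480:600,640:800]=cv2.resize(b,(160,120))
cv2.imwrite("pics/c1.png",im)
E
```

```text
clock: 2.6
tcp_pos: [0.4288, 0.249, 0.3289]
orientation: [-3.114, -0.405, 0.001]
contact_force: [1.1, -0.5, 0.7]
grip_width: 0.0003
gripper_force: 0.0
t 2.7 tcp [0.4312 0.245  0.3285] xaxis [ 0.969  0.249 -0.001] yaxis [ 0.249 -0.969  0.001] z [-0.    -0.001 -1.   ] q [-0.13  0.14 -0.56  1.83  0.08  1.2  -2.04] F [-0.  -0.6 -0.5]
(0.43, 0.25, 0.33) [ 0.   -0.2  -0.06]
```

View pics/c1.png

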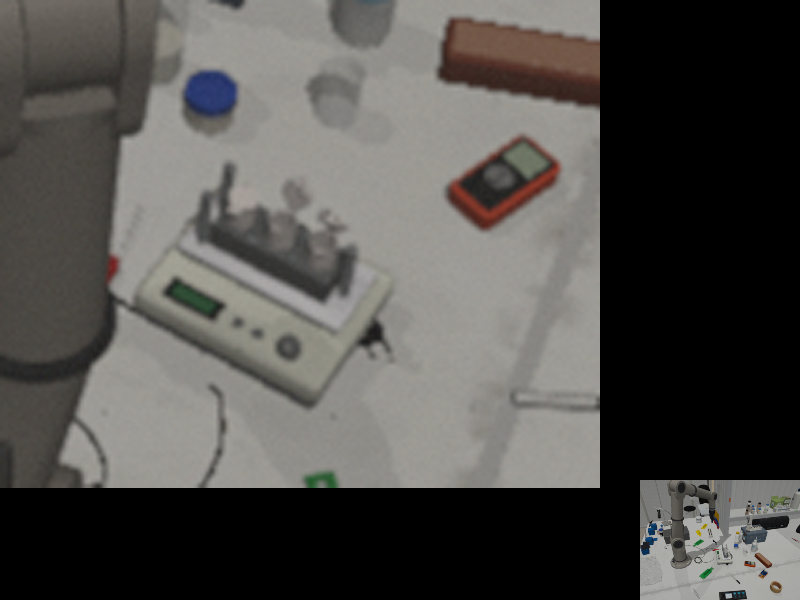

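The top view now shows the mixer clear of the arm: posts near full-frame (361,245), (355,253), (392,267). The middle and near vials have open caps; the far one is shut. The multimeter, jar and beaker are away from the path. Next is one detailed crop pair to measure from.

Run:
```python
from h import *
t=np.load("top1.npz")["color"];s=np.load("side1.npz")["color"]
im=np.zeros((600,800,3),np.uint8)
I=lambda c,x0,y0,k,w,h:cv2.convertScaleAbs(cv2.resize(c[y0:y0+h,x0:x0+w],(w*k,h*k),interpolation=cv2.INTER_CUBIC),alpha=1.3,beta=-50)
a=I(t,346,238,8,50,40); im[:320,:400]=a      # posts close-up
b=I(s,318,250,8,50,70); im[:560,400:800]=b
c=I(t,334,238,5,75,56); im[320:600,:375]=c
for k in range(0,400,80):
    cv2.putText(im,str(346+k//8),(k,10),0,.35,(0,0,255),1); cv2.line(im,(k,0),(k,4),(0,0,255)); cv2.putText(im,str(318+k//8),(400+k,10),0,.35,(0,0,255),1)
cv2.imwrite("pics/c2.png",im)
```

```text
(no output)
```

View pics/c2.png

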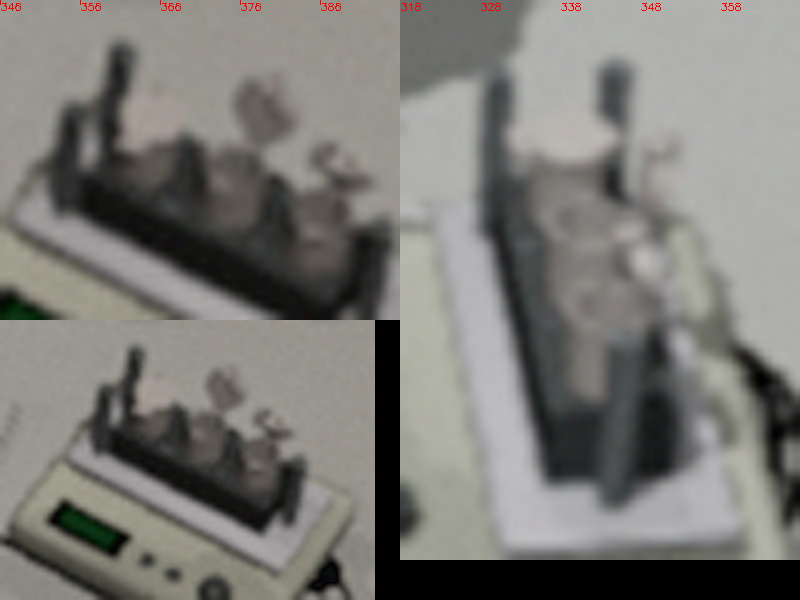

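In the left crops (top view), the post tops are at (360.8,243.5), (354.4,251.4) and (392.3,266.0). In the right crop (side view), they are at (344.6,257.8), (329.7,258.3) and (345.9,291.8). The middle and near caps stand open behind their vials; the far vial is shut.

Run:
```python
from h import *
from scipy.optimize import least_squares
t=dict(np.load("top1.npz"));s=dict(np.load("side1.npz"))
P=np.array([[42,76,146],[-2,76,146],[20,-76,146]])/1e3
T=np.array([[360.8,243.5],[354.4,251.4],[392.3,266.0]]);S=np.array([[344.6,257.8],[329.7,258.3],[345.9,291.8]])
for i in range(3): print("tri",tri(t,T[i],s,S[i]).round(4),onz(t,*T[i],.146).round(4),onz(s,*S[i],.146).round(4))
def W(p,X): c,k=np.cos(p[2]),np.sin(p[2]); return np.c_[p[0]+c*X[:,0]-k*X[:,1],p[1]+k*X[:,0]+c*X[:,1],X[:,2]]
f=lambda p:np.r_[proj(t,W(p,P))-T,proj(s,W(p,P))-S].ravel()
q=least_squares(f,[.5,-.05,0]); print(q.x,q.fun.round(2).reshape(-1,2).tolist())
p=q.x
# predicted housing top corners / hinge points to check
C=np.array([[-85,-108,52],[85,-108,52],[-85,108,52],[85,108,52]])/1e3
print("corners top",proj(t,W(p,C)).round(1).tolist(),"side",proj(s,W(p,C)).round(1).tolist())
H=np.array([[37,y,135] for y in(-46,0,46)])/1e3
print("hinges",W(p,H).round(4).tolist(),"top",proj(t,W(p,H)).round(1).tolist(),"side",proj(s,W(p,H)).round(1).tolist())
for a in (1.2,1.57,1.9,2.1):
    E=np.array([[37-1e3*.034*np.cos(a),y,135+34*np.sin(a)] for y in(-46,0)])/1e3
    print(a,"tip top",proj(t,W(p,E)).round(1).tolist(),"side",proj(s,W(p,E)).round(1).tolist())
np.save("mixer.npy",p)
# plate: dark handle & plate mask in frame 0
for n in("top","side"):
    F=dict(np.load(n+"0.npz")); c=F["color"].astype(int)
    x0,y0,x1,y1=(268,245,325,275) if n=="top" else (275,233,322,272)
    sub=c[y0:y1,x0:x1]; m=(sub.max(2)<75).astype(np.uint8)
    k,l,st,ce=cv2.connectedComponentsWithStats(m); 
    print(n,[(st[i].tolist(),ce[i].round(1)) for i in range(1,k) if st[i][4]>15])
im=np.zeros((600,800,3),np.uint8)
for n,(x0,y0),o in(("top",(265,240),0),("side",(270,230),300)):
    c=np.load(n+"0.npz")["color"][y0:y0+37,x0:x0+66]; c=cv2.convertScaleAbs(cv2.resize(c,None,fx=8,fy=8,interpolation=cv2.INTER_CUBIC),alpha=1.8,beta=-170); im[o:o+296,:528]=c
    for k in range(0,528,80): cv2.putText(im,str(x0+k//8),(k,o+10),0,.35,(0,0,255),1)
cv2.imwrite("pics/p0.png",im)
```

```text
tri [ 0.5448 -0.0075  0.1431] [ 0.5439 -0.0077  0.146 ] [ 0.5422 -0.0122  0.146 ]
tri [0.5003 0.0006 0.1429] [0.4985 0.     0.146 ] [ 0.4984 -0.0039  0.146 ]
tri [ 0.5003 -0.1501  0.1377] [ 0.4944 -0.1512  0.146 ] [ 0.4966 -0.1594  0.146 ]
[ 0.48893775 -0.07706197 -0.16294727] [[0.17, 0.33], [0.52, 0.01], [1.24, -0.01], [-0.19, -0.69], [0.07, -0.46], [-0.55, -0.93]]
corners top [[384.3, 304.2], [406.0, 273.0], [334.8, 277.0], [357.8, 248.1]] side [[307.8, 326.4], [368.2, 322.6], [300.7, 277.1], [354.6, 274.3]]
hinges [[0.518, -0.1285, 0.135], [0.5254, -0.0831, 0.135], [0.5329, -0.0377, 0.135]] top [[388.3, 261.0], [377.5, 255.5], [366.9, 250.0]] side [[349.4, 286.5], [346.7, 276.2], [344.2, 266.3]]
1.2 tip top [[387.6, 258.0], [376.7, 252.4]] side [[345.7, 278.0], [343.1, 267.7]]
1.57 tip top [[389.3, 255.5], [378.4, 249.9]] side [[350.2, 277.1], [347.4, 266.8]]
1.9 tip top [[390.7, 253.8], [379.8, 248.2]] side [[354.0, 277.4], [351.2, 267.1]]
2.1 tip top [[391.5, 253.2], [380.6, 247.6]] side [[356.2, 278.0], [353.3, 267.8]]
top [([15, 8, 21, 8, 86], array([24.8, 10.8]))]
side [([17, 7, 14, 18, 77], array([23.7, 14.7]))]
```

View pics/p0.png

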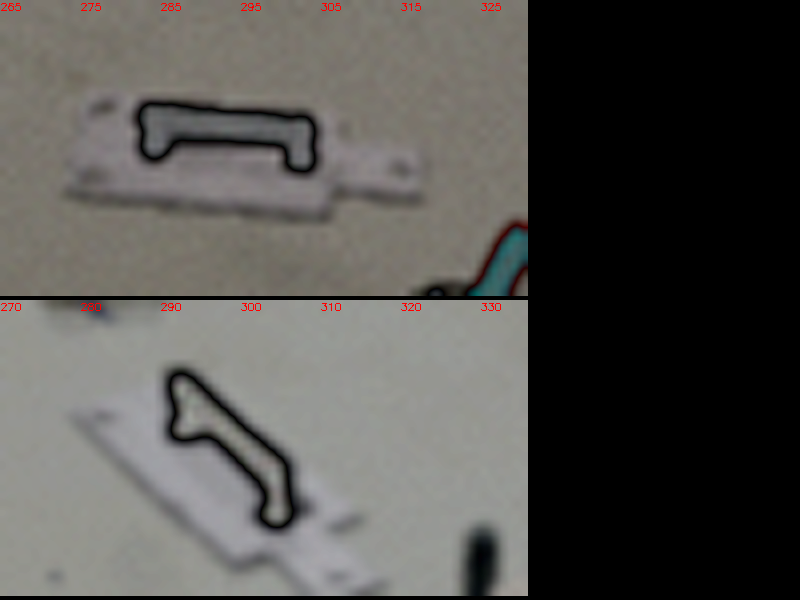

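The crop of the plate shows its holes in the top view at (277.4,252.7), (276.2,261.4) and (314.8,260.3); the handle lies along the plate's long axis. I'll do the caps first.

Run:
```python
from h import *
p=np.load("mixer.npy"); c,k=np.cos(p[2]),np.sin(p[2])
w=lambda x,y,z:(round(p[0]+c*x-k*y,4),round(p[1]+k*x+c*y,4),z)
to(w(.082,-.046,.30),w(.082,-.046,.161))
t=dict(np.load("top0.npz"));h=[onz(t,u,v,.005) for u,v in((277.4,252.7),(276.2,261.4),(314.8,260.3))]
print(np.round(h,4)); m=(h[0]+h[1])/2; y=m-h[2]; print("len",np.linalg.norm(y[:2]),np.linalg.norm((h[0]-h[1])[:2]),"yaw of plate y",np.degrees(np.arctan2(y[1],y[0])),"origin",(m+h[2])/2)
```

```text
t 2.7 tcp [0.4312 0.245  0.3285] xaxis [ 0.969  0.249 -0.001] yaxis [ 0.249 -0.969  0.001] z [-0.    -0.001 -1.   ] q [-0.13  0.14 -0.56  1.83  0.08  1.2  -2.04] F [-0.  -0.6 -0.5]
(np.float64(0.5624), np.float64(-0.1358), 0.3) [ 1.29 16.06  1.15]
(np.float64(0.5624), np.float64(-0.1358), 0.161) [ 1.29 16.06  6.71]
[[0.466  0.3136 0.005 ]
 [0.4247 0.2978 0.005 ]
 [0.4951 0.16   0.005 ]]
len 0.15392743721981672 0.04416919637849812 yaw of plate y 108.83752011158116 origin [0.47020451 0.23286775 0.005     ]
```

```bash
python3 -m creep '{"rows":[[1.3,16,0,0,0,2.96,0],[1.3,16,0,0,0,2.96,0],[1.3,16,0,0,0,2.96,0],[1.3,16,0,0,0,2.96,0],[1.3,16,1.1,0,0,2.96,0],[1.3,16,1.1,0,0,2.96,0],[1.3,16,1.1,0,0,2.96,0],[1.3,16,4,0,0,2.96,0],[1.3,16,6.7,0,0,2.96,0],[1.3,16,6.7,0,0,2.96,0]]}'
python3 - <<'E'
from h import *
p=np.load("mixer.npy"); c,k=np.cos(p[2]),np.sin(p[2])
w=lambda x,y,z:(p[0]+c*x-k*y,p[1]+k*x+c*y,z)
for X in((.082,.161),(.033,.161),(.018,.153),(.009,.148),(.009,.1445)): to(w(X[0],-.046,X[1]))
E
```

```text
clock: 3.95
tcp_pos: [0.5586, -0.1358, 0.1573]
orientation: [3.131, -0.259, -0.013]
contact_force: [-0.0, -0.6, -0.4]
grip_width: 0.0002
gripper_force: 0.0
t 3.95 tcp [ 0.5586 -0.1358  0.1573] xaxis [ 0.986 -0.164 -0.008] yaxis [-0.164 -0.986  0.001] z [-0.008  0.001 -1.   ] q [ 0.3   0.42 -0.22  1.86  0.11  0.88 -1.71] F [-0.  -0.6 -0.4]
(np.float64(0.5623890884176262), np.float64(-0.13575525460544974), 0.161) [ 0.15 -0.03 -0.15]
t 3.95 tcp [ 0.5586 -0.1358  0.1573] xaxis [ 0.986 -0.164 -0.008] yaxis [-0.164 -0.986  0.001] z [-0.008  0.001 -1.   ] q [ 0.3   0.42 -0.22  1.86  0.11  0.88 -1.71] F [-0.  -0.6 -0.4]
(np.float64(0.5140381697027846), np.float64(-0.12780612512916273), 0.161) [-1.81 -0.02 -0.13]
t 3.95 tcp [ 0.5586 -0.1358  0.1573] xaxis [ 0.986 -0.164 -0.008] yaxis [-0.164 -0.986  0.001] z [-0.008  0.001 -1.   ] q [ 0.3   0.42 -0.22  1.86  0.11  0.88 -1.71] F [-0.  -0.6 -0.4]
(np.float64(0.499236868055384), np.float64(-0.1253727181466259), 0.153) [-2.41 -0.02  0.19]
t 3.95 tcp [ 0.5586 -0.1358  0.1573] xaxis [ 0.986 -0.164 -0.008] yaxis [-0.164 -0.986  0.001] z [-0.008  0.001 -1.   ] q [ 0.3   0.42 -0.22  1.86  0.11  0.88 -1.71] F [-0.  -0.6 -0.4]
(np.float64(0.4903560870669437), np.float64(-0.12391267395710379), 0.148) [-2.77 -0.02  0.4 ]
t 3.95 tcp [ 0.5586 -0.1358  0.1573] xaxis [ 0.986 -0.164 -0.008] yaxis [-0.164 -0.986  0.001] z [-0.008  0.001 -1.   ] q [ 0.3   0.42 -0.22  1.86  0.11  0.88 -1.71] F [-0.  -0.6 -0.4]
(np.float64(0.4903560870669437), np.float64(-0.12391267395710379), 0.1445) [-2.77 -0.02  0.54]
```

```bash
python3 -m creep '{"rows":[[-0.5,0,0,0,0,0,0],[-1,0,0,0,0,0,0],[-1.5,0,0,0,0,0,0],[-2,0,0,0,0,0,0],[-2.3,0,0.1,0,0,0,0],[-2.6,0,0.3,0,0,0,0],[-2.9,0,0.4,0,0,0,0],[-2.9,0,0.5,0,0,0,0],[-2.9,0,0.5,0,0,0,0]]}'
```

```text
clock: 5.08
tcp_pos: [0.4903, -0.1223, 0.1484]
orientation: [-3.131, 0.255, 0.001]
contact_force: [-0.1, -0.6, 0.1]
grip_width: 0.0001
gripper_force: 0.0
```

```bash
python3 -m creep '{"rows":[[0,0,0.1,0,0,0,0],[0,0,0.15,0,0,0,0],[0,0,0.2,0,0,0,0],[0,0,0.2,0,0,0,0]]}'
```

```text
clock: 5.58
tcp_pos: [0.4909, -0.1224, 0.1472]
orientation: [3.13, -0.255, 0.001]
contact_force: [-13.8, 2.1, 36.0]
grip_width: -0.0001
gripper_force: 17.8
```

```bash
python3 -m creep '{"rows":[[0,0,-1,0,0,0,0],[0,0,-2.8,0,0,0,0],[0.5,0,-2.8,0,0,0,0],[2.9,-1.84,-2.8,0,0,0,0],[2.9,-1.84,-2.8,0,0,0,0],[2.9,-1.84,-2.8,0,0,0,0],[2.9,-1.84,-0.7,0,0,0,0],[2.9,-1.84,-0.7,0,0,0,0]]}'
python3 - <<'E'
from h import *
p=np.load("mixer.npy"); c,k=np.cos(p[2]),np.sin(p[2])
w=lambda x,y,z:(p[0]+c*x-k*y,p[1]+k*x+c*y,z)
to(w(.082,0,.161))
E
```

```text
clock: 6.58
tcp_pos: [0.5652, -0.0898, 0.1576]
orientation: [3.13, -0.257, -0.015]
contact_force: [-0.3, 0.0, 0.6]
grip_width: -0.0005
gripper_force: 0.0
t 6.575 tcp [ 0.5652 -0.0898  0.1576] xaxis [ 0.987 -0.163 -0.009] yaxis [-0.163 -0.987  0.001] z [-0.009  0.    -1.   ] q [ 0.24  0.42 -0.24  1.86  0.13  0.89 -1.8 ] F [-0.3  0.   0.6]
(np.float64(0.5698515364974058), np.float64(-0.09036459622008819), 0.161) [ 0.19 -0.01 -0.14]
```

```bash
python3 -m creep '{"rows":[[-0.5,0,0,0,0,0,0],[-1,0,0,0,0,0,0],[-1.5,0,0,0,0,0,0],[-2,0,0,0,0,0,0],[-2.3,0,0.1,0,0,0,0],[-2.6,0,0.3,0,0,0,0],[-2.9,0,0.4,0,0,0,0],[-2.9,0,0.5,0,0,0,0],[-2.9,0,0.56,0,0,0,0],[-2.9,0,0.6,0,0,0,0]]}'
```

```text
clock: 7.82
tcp_pos: [0.4977, -0.0769, 0.1473]
orientation: [3.131, -0.255, -0.002]
contact_force: [-8.6, 1.4, 22.6]
grip_width: -0.0001
gripper_force: 11.2
```

```bash
python3 -m creep '{"rows":[[0,0,0.04,0,0,0,0],[0,0,0.06,0,0,0,0],[0,0,0.06,0,0,0,0]]}'; python3 -m creep '{"rows":[[0,0,-1.5,0,0,0,0],[0,0,-5,0,0,0,0],[0,0,-5,0,0,0,0],[0,-8,-6,0,0,0,0],[0,-8,-6,0,0,0,0],[-1,-12,-6,0,0,-2,30],[-1,-12,-6,0,0,-3.5,40],[-1,-12,-6,0,0,-3.5,40],[-1,-12,-6,0,0,-3.5,40]]}'
python3 - <<'E'
from bench import optics
from h import *
im=np.zeros((600,800,3),np.uint8)
for n,(x0,y0),o in(("top",(346,238),0),("side",(318,250),400)):
    f=optics.grab_frame(n); np.savez(f"{n}2.npz",**f)
    im[:560,o:o+400]=cv2.resize(f["color"][y0:y0+70,x0:x0+50],None,fx=8,fy=8,interpolation=cv2.INTER_CUBIC)
cv2.imwrite("pics/c3.png",im); to((.47,.2329,.3))
E
```

```text
clock: 8.2
tcp_pos: [0.4978, -0.0769, 0.1472]
orientation: [3.13, -0.255, -0.001]
contact_force: [-11.3, 1.0, 29.7]
grip_width: -0.0
gripper_force: 14.8
clock: 9.32
tcp_pos: [0.5206, 0.2287, 0.2948]
orientation: [-3.094, -0.523, 0.0]
contact_force: [-0.3, -2.0, -0.1]
grip_width: 0.0396
gripper_force: 0.0
t 9.425 tcp [0.5218 0.2232 0.2943] xaxis [ 0.947  0.321 -0.001] yaxis [ 0.321 -0.947  0.   ] z [-0.001 -0.    -1.   ] q [-0.1   0.3  -0.51  1.72  0.16  1.16 -1.9 ] F [ 0.2 -1.5 -0.1]
(0.47, 0.2329, 0.3) [-1.84 -1.03 -0.23]
```

View pics/c3.png

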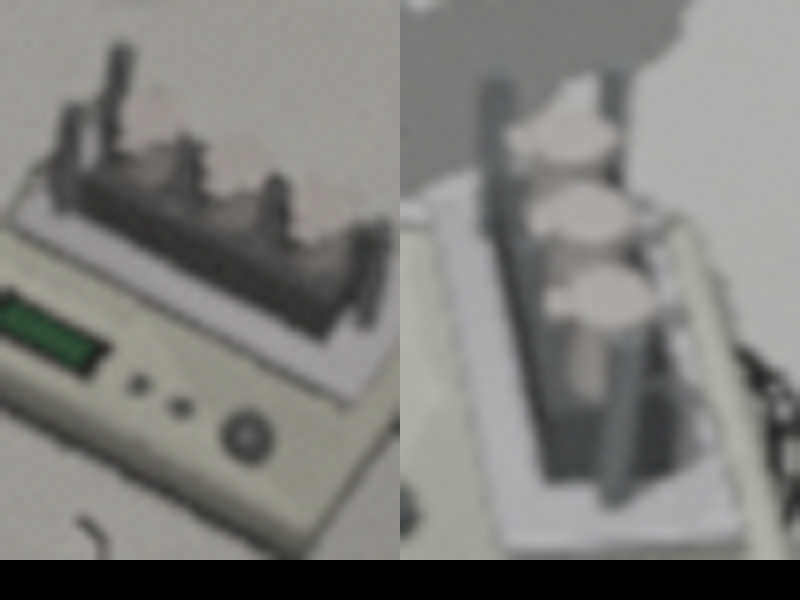

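All three caps are now flat on their vials: side crop discs at about (580,140), (587,213) and (607,297), with nothing standing in the top view. Next, the plate.

Run:
```python
from h import *
s=dict(np.load("side0.npz"));t=dict(np.load("top0.npz"))
print("grip tri from handle blobs",tri(t,(292.8,255.8-1),s,(298.7,247.7-1)).round(4))
to((.467,.2423,.15),(.467,.2423,.02))
```

```text
grip tri from handle blobs [0.4699 0.2458 0.0203]
t 9.425 tcp [0.5218 0.2232 0.2943] xaxis [ 0.947  0.321 -0.001] yaxis [ 0.321 -0.947  0.   ] z [-0.001 -0.    -1.   ] q [-0.1   0.3  -0.51  1.72  0.16  1.16 -1.9 ] F [ 0.2 -1.5 -0.1]
(0.467, 0.2423, 0.15) [-1.83 -1.43  5.77]
(0.467, 0.2423, 0.02) [-1.82 -1.43 10.97]
```

```bash
python3 -m creep '{"rows":[[-1.8,-1.4,0,0,0,-1.3,40],[-1.8,-1.4,0,0,0,-2.6,40],[-1.8,-1.4,1,0,0,-3.9,40],[-1.8,-1.4,2,0,0,-5.2,40],[-1.8,-1.4,3,0,0,-6.5,40],[-1.8,-1.4,4,0,0,-7.8,40],[-1.8,-1.4,5,0,0,-9.1,40],[-1.8,-1.4,5.8,0,0,-10.4,40],[-1.8,-1.4,5.8,0,0,-11.27,40],[-1.8,-1.4,5.8,0,0,-11.27,40]]}'
python3 -c "
from h import *
to((.467,.2423,.02))"
```

```text
clock: 10.68
tcp_pos: [0.4685, 0.2399, 0.1493]
orientation: [-1.833, -2.551, 0.002]
contact_force: [-0.4, 1.1, -0.4]
grip_width: 0.0397
gripper_force: 0.0
t 10.675 tcp [0.4685 0.2399 0.1493] xaxis [-0.319  0.948 -0.001] yaxis [ 0.948  0.319 -0.001] z [-0.001 -0.001 -1.   ] q [ 0.02  0.45 -0.76  1.95  0.4   0.89 -0.63] F [-0.4  1.1 -0.4]
(0.467, 0.2423, 0.02) [ 0.11 -0.02  5.17]
```

Aligned. I'll descend and close gently.

```bash
python3 -m creep '{"rows":[[0.1,0,2,0,0,0,40],[0.1,0,4,0,0,0,40],[0.1,0,4.8,0,0,0,40],[0.1,0,5.1,0,0,0,40],[0.1,0,5.1,0,0,0,40],[0.1,0,5.1,0,0,0,40]]}'
python3 -c "
from h import *
to((.467,.2423,.02))"
```

```text
clock: 11.42
tcp_pos: [0.4682, 0.2448, 0.0238]
orientation: [1.828, 2.554, 0.004]
contact_force: [0.6, 0.0, -1.0]
grip_width: 0.0403
gripper_force: 0.0
t 11.425 tcp [0.4682 0.2448 0.0238] xaxis [-0.323  0.947  0.   ] yaxis [0.947 0.323 0.003] z [ 0.002  0.001 -1.   ] q [-0.11  0.63 -0.63  2.02  0.6   0.67 -0.8 ] F [ 0.6  0.  -1. ]
(0.467, 0.2423, 0.02) [-0.08 -0.08  0.15]
```

```bash
python3 -m creep '{"rows":[[-0.05,-0.04,0.12,0,0,0,40],[-0.05,-0.04,0.12,0,0,0,15],[-0.05,-0.04,0.12,0,0,0,8],[-0.05,-0.04,0.12,0,0,0,5],[-0.05,-0.04,0.12,0,0,0,5],[-0.05,-0.04,0.12,0,0,0,5]]}' 60
python3 -c "
from h import *
to((.467,.2423,.02))"
```

```text
clock: 12.18
tcp_pos: [0.4665, 0.2425, 0.0196]
orientation: [1.828, 2.555, -0.001]
contact_force: [-2.4, -2.1, 5.9]
grip_width: 0.0124
gripper_force: 59.5
t 12.175 tcp [0.4665 0.2425 0.0196] xaxis [-0.323  0.946 -0.001] yaxis [ 0.946  0.323 -0.   ] z [-0.    -0.001 -1.   ] q [-0.11  0.64 -0.62  2.03  0.6   0.66 -0.8 ] F [-2.4 -2.1  5.9]
(0.467, 0.2423, 0.02) [-0.01  0.02 -0.02]
```

Holding it (12.4 mm, 60 N). Lift, then carry high.

```bash
python3 -m creep '{"rows":[[0,0,-0.5,0,0,0,5],[0,0,-2,0,0,0,5],[0,0,-4,0,0,0,5],[0,0,-6.5,0,0,0,5],[0,0,-9.5,0,0,0,5],[0,0,-9.5,0,0,0,5],[0,0,-9.5,0,0,0,5]]}'
python3 - <<'E'
from h import *
p=np.load("mixer.npy"); c,k=np.cos(p[2]),np.sin(p[2])
w=lambda x,y,z:(p[0]+c*x-k*y,p[1]+k*x+c*y,z)
to(w(.02,.01,.26),w(.02,.01,.1806))
E
```

```text
clock: 13.05
tcp_pos: [0.4667, 0.2425, 0.2573]
orientation: [1.827, 2.554, 0.001]
contact_force: [-0.3, -1.7, -3.0]
grip_width: 0.012
gripper_force: 58.9
t 13.05 tcp [0.4667 0.2425 0.2573] xaxis [-0.323  0.946 -0.001] yaxis [0.946 0.323 0.001] z [ 0.001 -0.    -1.   ] q [ 0.1   0.32 -0.84  1.85  0.27  1.09 -0.52] F [-0.3 -1.7 -3. ]
(np.float64(0.510295094343175), np.float64(-0.07043897959400225), 0.26) [-12.41  -2.39  -0.11]
(np.float64(0.510295094343175), np.float64(-0.07043897959400225), 0.1806) [-12.41  -2.4    3.07]
```

```bash
python3 -m creep '{"rows":[[-1.5,-0.3,0,0,0,0.5,5],[-3,-0.6,0,0,0,1,5],[-4.5,-0.9,0,0,0,1.5,5],[-6,-1.2,0,0,0,2,5],[-7.5,-1.5,0,0,0,2.5,5],[-9,-1.8,0,0,0,3,5],[-10.5,-2,0,0,0,3.52,5],[-12,-2.3,0,0,0,3.52,5],[-12.4,-2.4,0,0,0,3.52,5],[-12.4,-2.4,0,0,0,3.52,5]]}'
python3 - <<'E'
from bench import optics
from h import *
p=np.load("mixer.npy"); c,k=np.cos(p[2]),np.sin(p[2])
w=lambda x,y,z:(p[0]+c*x-k*y,p[1]+k*x+c*y,z)
to(w(.02,.01,.26),w(.02,.01,.1806)); print(np.degrees(p[2]))
im=np.zeros((600,800,3),np.uint8)
for n,(x0,y0),o in(("top",(340,205),0),("side",(300,225),400)):
    f=optics.grab_frame(n); np.savez(f"{n}3.npz",**f)
    im[:600,o:o+400]=cv2.resize(f["color"][y0:y0+100,x0:x0+66],(400,600),interpolation=cv2.INTER_CUBIC)
cv2.imwrite("pics/c4.png",im)
E
```

```text
clock: 14.3
tcp_pos: [0.509, -0.0703, 0.255]
orientation: [-2.393, -2.031, 0.003]
contact_force: [0.2, 0.9, -2.0]
grip_width: 0.0119
gripper_force: 58.9
t 14.3 tcp [ 0.509  -0.0703  0.255 ] xaxis [0.163 0.987 0.   ] yaxis [ 0.987 -0.163 -0.003] z [-0.003  0.001 -1.   ] q [ 0.55  0.26 -0.62  1.88  0.17  1.06 -0.3 ] F [ 0.2  0.9 -2. ]
(np.float64(0.510295094343175), np.float64(-0.07043897959400225), 0.26) [ 0.    0.05 -0.2 ]
(np.float64(0.510295094343175), np.float64(-0.07043897959400225), 0.1806) [0.   0.06 2.98]
-9.336190642946121
```

View pics/c4.png

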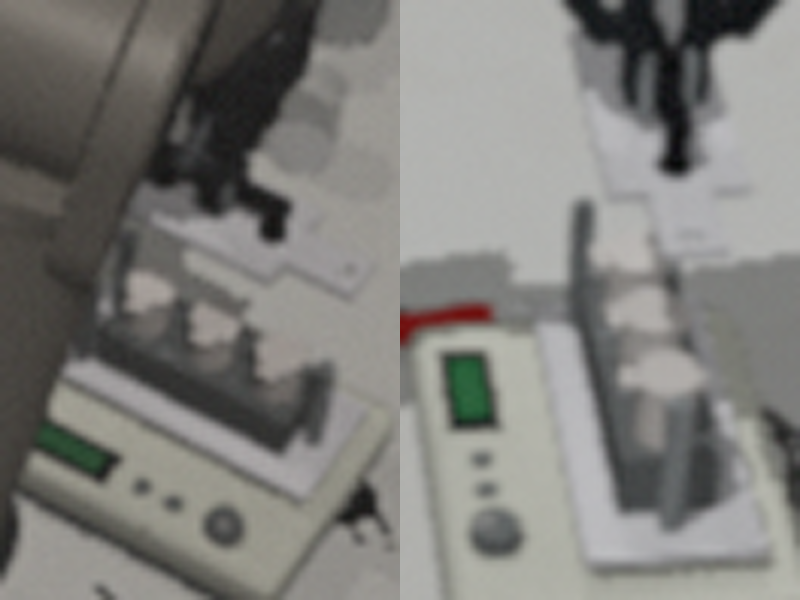

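The top view (left) shows the held plate level over the mixer, with its narrow-end hole at full-frame (397.9,249.3) and post2's top at (393,266). In the side view (right), that hole is at (347.4,263.7), and all caps are shut. I'll refine the relative offset.

Run:
```python
from h import *
from scipy.optimize import least_squares
t=dict(np.load("top1.npz"));s=dict(np.load("side1.npz"))
P=np.array([[42,76,146],[-2,76,146],[20,-76,146]])/1e3
T=np.array([[360.8,243.5],[354.4,251.4],[392.9,266.0]]);S=np.array([[344.6,257.8],[329.7,258.3],[345.9,290.8]])
def W(p,X): c,k=np.cos(p[2]),np.sin(p[2]); return np.c_[p[0]+c*X[:,0]-k*X[:,1],p[1]+k*X[:,0]+c*X[:,1],X[:,2]]
for nm,m in(("both",(1,1)),("top",(1,0)),("side",(0,1))):
    f=lambda p:np.r_[m[0]*(proj(t,W(p,P))-T),m[1]*(proj(s,W(p,P))-S)].ravel()
    q=least_squares(f,[.5,-.05,0]); print(nm,q.x,np.degrees(q.x[2]),q.fun.round(2).reshape(-1,2).tolist())
    if nm=="both": np.save("mixer2.npy",q.x)
tcp=np.array([.509,-.0703]); x=np.array([.163,.987]); h=tcp-.086*x
print("hole2 kin",h,"top cam",onz(t,397.9,249.3,.2404),"side cam",onz(s,347.4,263.7,.2404),"tri",tri(t,(397.9,249.3),s,(347.4,263.7)))
# handle top / thresholded features: cap discs, frame 2
for n,F in(("top",dict(np.load("top2.npz"))),("side",dict(np.load("side2.npz")))):
    for y in(-46,0,46): print(n,y,"cap centre pred",proj(F,W(np.load("mixer2.npy"),np.array([[.020,y/1e3,.1395]]))).round(1))
```

```text
both [ 0.48929242 -0.07686724 -0.15948888] -9.138039578382985 [[0.09, 0.27], [0.47, -0.03], [0.64, -0.15], [-0.19, -0.77], [0.07, -0.51], [-0.36, -0.02]]
top [ 0.48852547 -0.07513233 -0.17259607] -9.889026356081065 [[-0.15, 0.16], [0.1, -0.21], [0.05, 0.05], [-0.0, -0.0], [-0.0, -0.0], [-0.0, -0.0]]
side [ 0.48924639 -0.0789071  -0.1544236 ] -8.847820594228484 [[0.0, 0.0], [0.0, 0.0], [0.0, -0.0], [-0.13, -0.4], [0.13, -0.1], [-0.0, 0.42]]
hole2 kin [ 0.494982 -0.155182] top cam [ 0.50129365 -0.15750992  0.2404    ] side cam [ 0.49604137 -0.15608593  0.2404    ] tri [ 0.49624888 -0.15856289  0.24390082]
top -46 cap centre pred [[386.2 263.2]]
top 0 cap centre pred [[375.3 257.6]]
top 46 cap centre pred [[364.6 252.2]]
side -46 cap centre pred [[343.6 285.5]]
side 0 cap centre pred [[341.  275.2]]
side 46 cap centre pred [[338.5 265.3]]
```

```bash
python3 -m creep '{"rows":[[0,0,0.5,0,0,0,5],[0,0,1,0,0,0,5],[0,0,1.5,0,0,0,5],[0,0,2,0,0,0,5],[0,0,2.4,0,0,0,5],[0,0,2.7,0,0,0,5],[0,0,2.7,0,0,0,5],[0,0,2.7,0,0,0,5],[0,0,2.7,0,0,0,5],[0,0,2.7,0,0,0,5]]}'
python3 - <<'E'
from bench import optics
from h import *
p=np.load("mixer2.npy"); c,k=np.cos(p[2]),np.sin(p[2])
w=lambda x,y,z:(p[0]+c*x-k*y,p[1]+k*x+c*y,z)
im=np.zeros((600,800,3),np.uint8)
for n,(x0,y0),o in(("top",(346,236),0),("side",(316,242),400)):
    c_=0
    for i in range(6):
        f=optics.grab_frame(n); c_=c_+f["color"].astype(float)
    f["color"]=(c_/6).round().astype(np.uint8); np.savez(f"{n}4.npz",**f)
    im[:600,o:o+400]=cv2.resize(f["color"][y0:y0+75,x0:x0+50],(400,600),interpolation=cv2.INTER_CUBIC)
cv2.imwrite("pics/c5.png",cv2.convertScaleAbs(im,alpha=1.2,beta=-20))
to(w(.02,.01,.1806))
E
```

```text
clock: 15.65
tcp_pos: [0.5102, -0.0701, 0.1896]
orientation: [2.394, 2.033, 0.001]
contact_force: [0.2, 0.2, -1.9]
grip_width: 0.012
gripper_force: 58.9
t 16.25 tcp [ 0.51   -0.0701  0.1893] xaxis [0.162 0.987 0.   ] yaxis [ 0.987 -0.162 -0.   ] z [ 0.  0. -1.] q [ 0.52  0.33 -0.6   1.95  0.23  0.92 -0.36] F [ 0.7  1.1 -1.2]
(np.float64(0.5106267278777599), np.float64(-0.07017042643006258), 0.1806) [-0.    0.02  0.35]
```

View pics/c5.png

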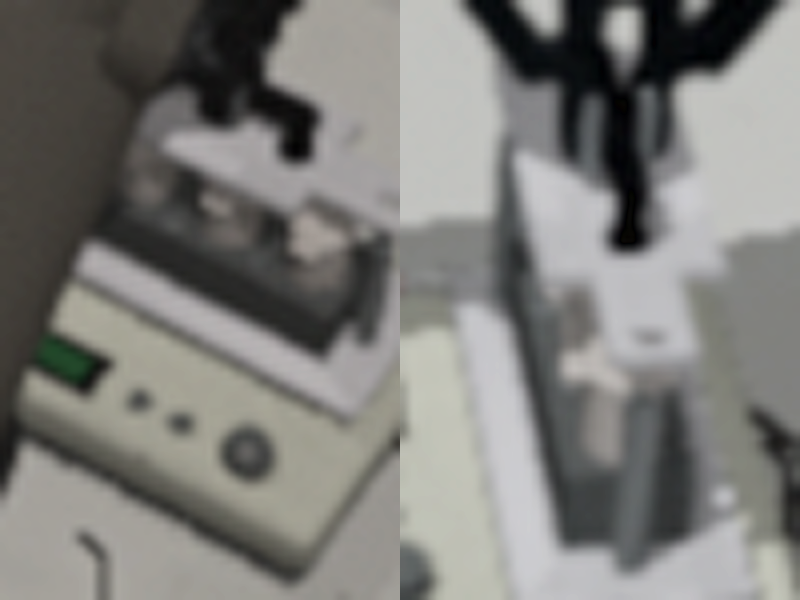

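Side crop (right): hole2 is at full-frame (346.8,283.6), directly above the single post. Top crop (left): hole2 is at about (394.1,259.9). I'll compare each with its post in the same camera.

Run:
```python
from h import *
t=dict(np.load("top1.npz"));s=dict(np.load("side1.npz"))
p=np.load("mixer2.npy"); c,k=np.cos(p[2]),np.sin(p[2])
print("post2 fit",p[0]+c*.02+k*.076,p[1]+k*.02-c*.076)
print("kin",np.array([.51,-.0701])-.086*np.array([.162,.987]))
print("hole2 top",onz(t,394.1,259.9,.1747),"side",onz(s,346.8,283.6,.1747))
print("post2 top",onz(t,392.9,266,.146),"side",onz(s,345.9,290.8,.146))
im=np.load("top4.npz")["color"]
# dark minima (holes) on plate
for n,b in(("top",(388,254,400,265)),("side",(340,276,354,290))):
    g=cv2.cvtColor(np.load(n+"4.npz")["color"],cv2.COLOR_BGR2GRAY); print(n,b); print(g[b[1]:b[3],b[0]:b[2]])
```

```text
post2 fit 0.49696875896019543 -0.15507896478190825
kin [ 0.496068 -0.154982]
hole2 top [ 0.50165117 -0.15183616  0.1747    ] side [ 0.49743025 -0.15915617  0.1747    ]
post2 top [ 0.49530849 -0.15318079  0.146     ] side [ 0.49789759 -0.15539841  0.146     ]
top (388, 254, 400, 265)
[[146 144 148 153 153 152 151 152 151 152 152 151]
 [150 148 150 152 152 152 152 153 152 152 152 152]
 [150 151 150 150 150 151 151 151 152 152 152 152]
 [150 151 150 151 152 151 150 151 151 151 151 152]
 [150 151 151 152 153 151 151 152 151 152 151 152]
 [152 151 150 151 151 147 146 148 151 151 152 151]
 [149 152 153 151 149 139 135 137 144 152 148 148]
 [127 140 149 153 151 143 138 132 141 146 140 145]
 [ 97 113 130 142 149 151 150 145 143 140 140 148]
 [ 93  95 110 124 134 143 151 153 146 142 148 151]
 [109  98 113 128 118 117 129 142 147 150 151 152]]
side (340, 276, 354, 290)
[[169 175 176 175 174 175 175 175 174 173 166 155 147 146]
 [163 174 176 176 174 174 174 175 175 172 164 148 134 130]
 [155 172 176 175 174 174 174 175 175 174 168 150 129 123]
 [146 168 176 176 175 175 175 176 176 175 171 156 134 122]
 [138 164 175 177 175 174 175 176 176 176 173 160 139 124]
 [134 161 175 177 176 176 176 176 176 176 174 164 143 126]
 [126 156 174 177 174 171 171 172 173 175 174 169 151 129]
 [128 154 172 175 169 157 150 150 155 167 174 173 157 134]
 [149 159 169 176 173 158 143 137 146 164 175 174 162 140]
 [164 164 167 174 174 169 162 160 163 169 173 171 162 143]
 [170 164 159 163 165 165 162 160 159 159 160 156 150 136]
 [170 164 155 151 148 147 146 143 142 143 140 138 136 130]
 [170 170 165 152 136 128 126 125 127 129 128 125 129 128]
 [154 167 170 163 144 123 116 118 119 120 119 117 123 126]]
```

Run:
```python
from h import *
t=dict(np.load("top1.npz"));s=dict(np.load("side1.npz"))
def pl(tcp,x,z): # plate frame from kin; top-face features
    x=np.array(x);x=x/np.linalg.norm(x); px=np.array([x[1],-x[0]])
    return lambda X,Y,Z=5:np.r_[np.array(tcp)+px*X/1e3+x*(Y-10)/1e3,z+Z/1e3]
g=pl((.51,-.0701),(.162,.987),.1697)
for nm,X,Y,obs in(("hole2",0,-76,(346.8,283.6)),("stepL",-32,-44,(333.7,275.9)),("stepR",32,-44,(355.8,275.6)),("endL",-15,-88,(342.2,286.8)),("endR",15,-88,(352.4,286.3)),("wideL",-32,88,(329.9,260.3))):
    q=proj(s,g(X,Y))[0]; print("side",nm,q.round(1),"obs-pred",(np.array(obs)-q).round(1))
q=proj(t,g(0,-76))[0]; print("top hole2",q.round(1),(np.array([394.4,260.2])-q).round(1))
g=pl((.5097,-.0703),(.163,.987),.237)
for nm,X,Y,obs in(("hole2",0,-76,(397.9,249.3)),("endR",15,-88,(401.6,248.3)),("endL",-15,-88,(397.9,254.1)),("stepL",-32,-44,(384.9,250.8))):
    q=proj(t,g(X,Y))[0]; print("top",nm,q.round(1),"obs-pred",(np.array(obs)-q).round(1))
# bench
g=pl((.4665,.2425),(-.323,.946),0)
for nm,X,Y,obs in(("hole2",0,-76,(311.8,263.9)),("stepL",-32,-44,(299.6,263)),("hole1?",22,76,(282.7,243.9)),("hole1",-22,76,(282.7,243.9))):
    q=proj(s,g(X,Y))[0]; print("bench side",nm,q.round(1),"obs-pred",(np.array(obs)-q).round(1))
print("scale mm/px side",1e3*np.linalg.norm(onz(s,346,284,.17)-onz(s,346,285,.17)),1e3*np.linalg.norm(onz(s,346,284,.17)-onz(s,347,284,.17)),"top",1e3*np.linalg.norm(onz(t,394,260,.17)-onz(t,394,261,.17)),1e3*np.linalg.norm(onz(t,394,260,.17)-onz(t,395,260,.17)))
```

```text
side hole2 [345.8 282.7] obs-pred [1.  0.9]
side stepL [332.4 275.9] obs-pred [1.3 0. ]
side stepR [355.4 274.7] obs-pred [0.4 0.9]
side endL [341.  285.9] obs-pred [1.2 0.9]
side endR [352.1 285.3] obs-pred [0.3 1. ]
side wideL [326.1 247.8] obs-pred [ 3.8 12.5]
top hole2 [394.4 261.3] [-0.  -1.1]
top hole2 [396.8 249.9] obs-pred [ 1.1 -0.6]
top endR [401.8 248.7] obs-pred [-0.2 -0.4]
top endL [397.8 254.2] obs-pred [ 0.1 -0.1]
top stepL [384.4 251.8] obs-pred [ 0.5 -1. ]
bench side hole2 [312.4 263.2] obs-pred [-0.6  0.7]
bench side stepL [299.2 261.5] obs-pred [0.4 1.5]
bench side hole1? [293.4 239.4] obs-pred [-10.7   4.5]
bench side hole1 [283.  243.2] obs-pred [-0.3  0.7]
scale mm/px side 4.204804349659252 2.7145985520963816 top 4.564438924119914 3.643421375833164
```

Run:
```python
from h import *
np.set_printoptions(linewidth=200)
for n,b in(("top",(384,266,400,281)),("side",(338,292,356,314))):
    g=cv2.cvtColor(np.load(n+"4.npz")["color"],cv2.COLOR_BGR2GRAY); print(n,b); print(g[b[1]:b[3],b[0]:b[2]])
t=dict(np.load("top1.npz"));s=dict(np.load("side1.npz"))
p=np.load("mixer2.npy"); c,k=np.cos(p[2]),np.sin(p[2]); X=(p[0]+c*.02+k*.076,p[1]+k*.02-c*.076)
for z in(.09,.11,.13,.146,.1747): print(z,proj(t,[*X,z]).round(1),proj(s,[*X,z]).round(1))
```

```text
top (384, 266, 400, 281)
[[145 146 145 142 133 107  82  81  77  72  83 118 144 151 150 152]
 [140 136 125 120 107  83  58  53  64  75  90 124 147 152 152 152]
 [115 114 104 104 102  83  58  50  57  68  83 121 145 149 151 151]
 [ 92  99 103 104  99  80  61  52  59  70  93 124 140 144 144 148]
 [ 98 102 104 103  91  76  62  55  63  75 105 137 148 144 142 141]
 [ 94  98  96  97  87  73  60  56  67  77 110 141 150 151 147 144]
 [ 82  85  81  81  78  67  57  59  69  78 116 143 149 149 150 150]
 [ 72  74  74  74  69  59  54  62  72  82 123 147 148 148 148 147]
 [ 63  69  72  71  60  50  54  67  75  91 128 148 147 148 148 138]
 [ 53  59  66  61  54  52  57  69  76 100 136 150 148 148 143 133]
 [ 52  53  53  52  61  81  80  72  77 115 145 151 151 147 138 138]
 [ 51  51  51  54  85 110  96  73  81 124 151 152 150 143 140 143]
 [ 50  49  50  73 115 131 110  86 100 133 150 151 144 138 141 145]
 [ 71  55  62 105 141 151 137 124 131 145 151 146 136 137 143 144]
 [124 100  96 132 153 153 151 149 149 151 151 140 138 143 144 145]]
side (338, 292, 356, 314)
[[ 96 111 127 134 134 124 104  90  88  91  
[... 1095 characters left out ...]
  71  81  94 101  99  88  73  62  60  60  68  90 110 126 146]
 [ 69  70  70  72  82  94 100  98  85  70  61  59  59  73 102 127 148 165]
 [ 80  83  84  85  88  96 101  95  83  75  73  76  89 109 138 158 167 172]
 [123 128 129 126 114 102  99  94  88  95 105 120 142 156 166 171 173 173]
 [165 165 165 160 140 110  99  92  94 114 132 150 167 173 173 172 172 172]
 [176 175 175 170 150 117 100 100 115 144 162 169 174 174 172 172 172 172]
 [177 176 175 173 160 139 127 132 148 166 174 174 174 174 173 172 172 172]]
0.09 [[391.7 274.7]] [[344.4 306. ]]
0.11 [[392.3 271.6]] [[344.8 300.7]]
0.13 [[393.  268.4]] [[345.2 295.2]]
0.146 [[393.5 265.8]] [[345.5 290.8]]
0.1747 [[394.5 261.1]] [[346.2 282.7]]
```

Run:
```python
from h import *
lsd=cv2.createLineSegmentDetector(0)
for n in("top1","top2","top4","side0","side1","side2","side4"):
    F=dict(np.load(n+".npz")); x0,y0,x1,y1=(330,235,415,315) if n[0]=="t" else (295,245,375,335)
    g=cv2.cvtColor(F["color"][y0:y1,x0:x1],cv2.COLOR_BGR2GRAY); g=cv2.resize(g,None,fx=4,fy=4,interpolation=cv2.INTER_CUBIC)
    L=lsd.detect(g)[0][:,0]
    for a in sorted(L,key=lambda a:-np.hypot(a[0]-a[2],a[1]-a[3])):
        if np.hypot(a[0]-a[2],a[1]-a[3])<110: break
        u=(a+.5)/4-.5+np.array([x0,y0,x0,y0]); d=onz(F,u[2],u[3],.06)-onz(F,u[0],u[1],.06); an=np.degrees(np.arctan2(d[1],d[0]))
        e=(an-90+45)%90-45
        if abs(e+9)<5: print(n,u.round(1),"len %.3f"%np.linalg.norm(d),"yaw %.2f"%e, "along", "y" if abs(d[1])>abs(d[0]) else "x")
```

```text
top1 [381.9 308.7 331.8 281.3] len 0.216 yaw -9.13 along y
top1 [388.4 289.1 345.8 266.5] len 0.187 yaw -9.08 along y
top1 [347.5 265.2 389.5 287.5] len 0.185 yaw -9.19 along y
top1 [338.7 282.9 380.  305.2] len 0.178 yaw -8.86 along y
top1 [386.4 281.  353.8 263.8] len 0.144 yaw -9.10 along y
top1 [384.8 303.2 403.9 277.1] len 0.143 yaw -10.43 along x
top1 [336.5 278.3 362.1 292.6] len 0.114 yaw -9.80 along y
top2 [381.8 308.8 333.4 282.2] len 0.209 yaw -9.13 along y
top2 [336.2 278.1 383.1 303.9] len 0.203 yaw -9.39 along y
top2 [347.6 265.3 389.4 287.5] len 0.183 yaw -9.14 along y
top2 [386.  280.8 353.7 263.7] len 0.143 yaw -9.19 along y
top2 [384.6 303.6 403.7 277.5] len 0.143 yaw -10.46 along x
top4 [349.7 285.5 383.1 303.9] len 0.143 yaw -9.42 along y
top4 [388.6 289.3 355.  271.4] len 0.146 yaw -9.22 along y
top4 [355.9 269.7 389.3 287.5] len 0.146 yaw -9.24 along y
top4 [381.7 308.8 349.1 290.8] len 0.139 yaw -9.19 along y
top4 [349.5 288.8 380.5 305.5] len 0.132 yaw -8.71 along y
top4 [386.1 280.9 356.4 265.2] len 0.131 yaw -9.24 along y
top4 [384.5 303.5 403.6 277.7] len 0
[... 466 characters left out ...]
60.5 295.2] len 0.119 yaw -11.48 along y
side1 [360.4 319.3 332.3 320.9] len 0.079 yaw -9.77 along x
side2 [309.8 334.  365.4 330.8] len 0.152 yaw -9.82 along x
side2 [307.5 331.7 300.5 285.1] len 0.196 yaw -9.02 along y
side2 [335.6 309.9 327.2 273.4] len 0.167 yaw -8.74 along y
side2 [330.8 318.5 359.8 316.6] len 0.083 yaw -9.10 along x
side2 [360.7 319.3 332.3 320.9] len 0.080 yaw -9.75 along x
side4 [309.5 334.1 365.8 330.8] len 0.154 yaw -9.81 along x
side4 [308.1 334.3 302.1 296.7] len 0.154 yaw -8.70 along y
side4 [335.6 310.3 327.2 273.2] len 0.169 yaw -8.81 along y
side4 [330.8 318.5 359.5 316.7] len 0.082 yaw -9.42 along x
side4 [360.4 319.3 332.6 320.9] len 0.079 yaw -9.66 along x
```

Both views put hole2 over post2 within about 0.5 mm, and the mixer's yaw (-9.15°) agrees with the tool's (-9.3°). Only the last bit of descent remains.

```bash
python3 -m creep '{"rows":[[0,0,0.15,0,0,-0.02,5],[0,0,0.3,0,0,-0.02,5],[0,0,0.35,0,0,-0.02,5],[0,0,0.35,0,0,-0.02,5],[0,0,0.35,0,0,-0.02,5],[0,0,0.35,0,0,-0.02,5],[0,0,0.35,0,0,-0.02,5],[0,0,0.35,0,0,-0.02,5]]}'
python3 - <<'E'
from bench import optics
from h import *
p=np.load("mixer2.npy"); c,k=np.cos(p[2]),np.sin(p[2])
to((p[0]+c*.02-k*.01,p[1]+k*.02+c*.01,.1806))
lsd=cv2.createLineSegmentDetector(0)
im=np.zeros((600,800,3),np.uint8)
for n,b,o in(("top",(346,236,404,296),0),("side",(316,242,366,302),400)):
    c_=0
    for i in range(6):
        F=optics.grab_frame(n); c_=c_+F["color"].astype(float)
    F["color"]=(c_/6).round().astype(np.uint8); np.savez(n+"5.npz",**F)
    x0,y0,x1,y1=b; im[:,o:o+400]=cv2.resize(F["color"][y0:y1,x0:x1],(400,600) if n=="side" else (400,600))
    g=cv2.resize(cv2.cvtColor(F["color"][y0:y1,x0:x1],cv2.COLOR_BGR2GRAY),None,fx=4,fy=4,interpolation=cv2.INTER_CUBIC)
    for a in lsd.detect(g)[0][:,0]:
        u=(a+.5)/4-.5+np.array([x0,y0,x0,y0]); d=onz(F,u[2],u[3],.165)-onz(F,u[0],u[1],.165)
        e=(np.degrees(np.arctan2(d[1],d[0]))-45)%90-45
        if np.linalg.norm(d)>.04 and abs(e+9)<6 and max(u[1],u[3])<290: print(n,u.round(1),"len %.3f"%np.linalg.norm(d),"yaw %.2f"%e)
    q=(393,257,400,268) if n=="top" else (340,278,354,292)
    print(n,b); print(cv2.cvtColor(F["color"],cv2.COLOR_BGR2GRAY)[q[1]:q[3],q[0]-3:q[2]])
cv2.imwrite("pics/c6.png",im)
E
```

```text
clock: 17.25
tcp_pos: [0.5101, -0.0701, 0.1806]
orientation: [2.392, 2.037, 0.0]
contact_force: [0.3, -0.1, -2.5]
grip_width: 0.0118
gripper_force: 58.9
t 17.25 tcp [ 0.5101 -0.0701  0.1806] xaxis [ 0.159  0.987 -0.   ] yaxis [ 0.987 -0.159  0.   ] z [ 0. -0. -1.] q [ 0.51  0.34 -0.6   1.96  0.24  0.91 -0.37] F [ 0.3 -0.1 -2.5]
(np.float64(0.5106267278777599), np.float64(-0.07017042643006258), 0.1806) [0.   0.02 0.  ]
top [386.2 280.9 357.  265.5] len 0.121 yaw -9.24
top [365.5 255.7 382.1 264.1] len 0.069 yaw -8.71
top [356.5 270.  389.7 287.7] len 0.136 yaw -9.21
top [384.7 260.8 394.5 266.6] len 0.042 yaw -13.33
top [388.4 289.2 362.3 275.4] len 0.106 yaw -9.02
top (346, 236, 404, 296)
[[149 150 151 152 152 151 151 152 153 151]
 [151 150 150 150 151 151 152 151 151 151]
 [151 151 151 151 151 151 151 150 150 152]
 [150 151 153 153 152 151 152 151 151 151]
 [152 151 148 145 140 140 147 152 148 149]
 [153 152 144 138 132 130 144 150 143 146]
 [142 149 148 148 148 145 145 143 142 148]
 [119 133 143 150 150 149 144 142 147 150]
 [ 99 105 114 131 143 148 146 147 151 152]
 [ 78  76  78  
[... 548 characters left out ...]
116 144 167 176 176 175 174 175 176 176 175 171 156 134 123]
 [ 99 103 115 139 164 174 177 175 175 176 177 176 176 172 161 140 125]
 [105 107 125 144 163 174 177 176 175 176 176 176 176 174 166 146 127]
 [120 124 143 155 163 173 176 174 166 160 160 167 174 176 171 153 131]
 [156 158 162 163 163 170 175 170 156 143 142 155 169 175 173 160 138]
 [170 168 168 168 164 168 175 174 165 156 153 161 172 175 173 161 141]
 [167 167 167 168 166 167 172 173 170 166 164 166 168 169 165 157 140]
 [138 137 140 152 158 157 158 155 151 150 150 151 150 150 148 143 134]
 [110 103 107 129 142 144 139 133 126 124 127 123 115 113 122 126 124]
 [ 93  93 104 123 133 132 122 109 100  98 102  98  85  86 106 122 125]]
```

View pics/c6.png

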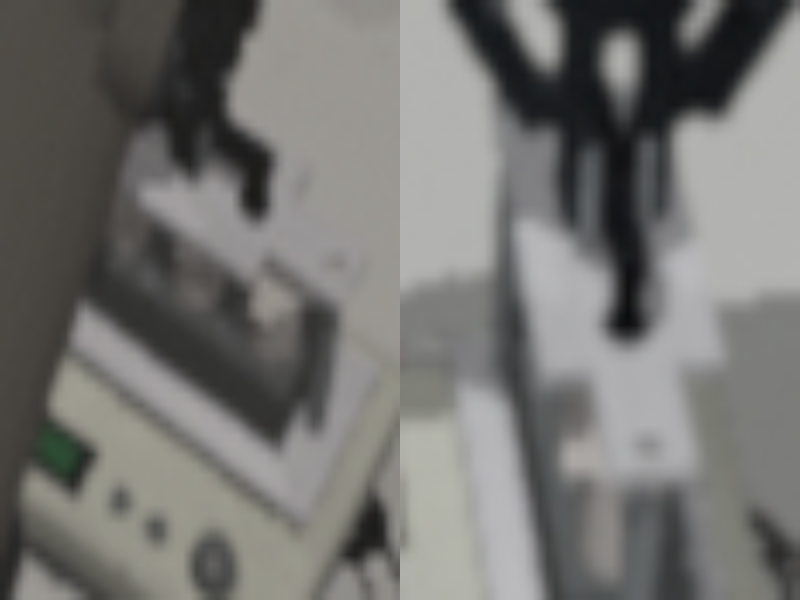

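The final crops show the plate level over the holder. Its narrow-end hole is at top (394.2,261.8) and side (346.6,286), on the extended axis of the single post. The plate's edge runs parallel to the mixer, with no contact.

```bash
python3 -c "
from bench import r
print(r.hand_in())"
```

```text
the job is handed in; nothing more can be done
None
```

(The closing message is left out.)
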